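# Seat a square jar in its stand, unscrew the tight cap and hold it above the mouth

### The job

Stand the blue square jar in the square recess of the wooden jar stand so that the stand keeps it from turning, then unscrew its tight white cap anticlockwise, stopping as soon as the threads let go (well before half a turn). Lift the cap straight up and finish while still holding it, level and still, two to five centimetres above the jar's open mouth; the jar stays fully down in the stand. Leave the lemon, lime, teaspoon and peeler where they are.

Things in the scene. Friction and masses are not known exactly. Their poses are not given: they have to be found in the camera images.
- jar: Loose blue ceramic jar, about 0.35 kg: square body 58 x 58 mm, 80 mm high, then a round neck 38 mm across with its mouth at z = 98 mm; with the cap on, 104 mm high. Origin: centre of the underside; z up, x and y square to the sides; paper label on the -x side. Stands on the worktop at first; fits the stand in any of four quarter turns. May be carried by its cap or body.
- cap: Loose round ribbed white screw cap, 57 mm across, 22 mm high, 60 g. Origin: centre of its open lower rim, z up; tight, it is 83 mm above the jar's underside with its x axis within 4 degrees of the jar's. A springy liner makes it tight: under 1 N m turns it, but an unbraced jar turns along. Grip it with 40 N or more. It rises about 2 mm as it unscrews.
- cap_mark (a point): End of the red line on the cap's top: 28.5 mm out along the cap's x axis, 22 mm above its lower rim; it lies over the red line at the top of the jar's +x side when tight. Anticlockwise from above (positive about z) unscrews: the threads let go at about 45 degrees, 75 is ideal, new stops come at about 100. Clockwise it meets a stop at once.
- stand: Jar stand fixed to the worktop: dark steel foot 100 x 100 x 8 mm, narrow wooden pedestal 70 x 70 mm, wooden head 100 x 100 mm with its top at z = 62 mm. In the head is a square recess 61 x 61 mm, 20 mm deep, with its mouth chamfered by 4 mm, sides along the stand's x and y. Origin: centre of the underside; z up.
- stand_seat (a point): Centre of the recess floor, 42 mm above the stand's underside, axes as the stand. A fully seated jar has its origin here.
- lemon: Loose yellow lemon, 71x53x51 mm; a bystander. Origin at its underside.
- lime: Loose green lime, 60x48x48 mm; a bystander. Origin at its underside.
- teaspoon: Loose teaspoon with a red handle, 132x26x11 mm, lying on the glass board behind the work; a bystander.
- peeler: Loose dark green peeler, 170x25x18 mm, lying on the glass board behind the work; a bystander.
There are look-alikes about, which are no part of the job. Leave any purple look-alike of the stand alone. Several things have the shape of the cap; the one meant has the colours described above.

How it is judged:
On the way, in this order (a step that is already met when the one before it is completed fails the run):
1. the jar stands fully down in the recess with its cap still on (horizontal distance between jar and stand_seat below 0.006 m and z of jar in the frame of stand_seat below 0.005 m and angle between jar's own z axis and vertical below 0.08 rad and z of cap in the frame of jar below 0.086 m and y of cap_mark in the frame of jar below 0.012 m), for 0.2 s.
2. the cap is turned anticlockwise until the threads let go, the jar staying in the recess (horizontal distance between jar and stand_seat below 0.006 m and z of jar in the frame of stand_seat below 0.005 m and angle between jar's own z axis and vertical below 0.08 rad and y of cap_mark in the frame of jar above 0.017 m and z of cap in the frame of jar below 0.1 m), for 0.05 s.
At the end, for the whole second after the job is handed in: The jar is upright in the recess (within 6 mm of its centre, underside within 5 mm of the recess floor); the fingers hold the cap, level within 0.2 rad and still, its lower rim 7 to 70 mm above the jar's mouth and within 25 mm of the jar's axis, not touching the jar (horizontal distance between jar and stand_seat below 0.006 m and z of jar in the frame of stand_seat below 0.005 m and angle between jar's own z axis and vertical below 0.08 rad and z of cap in the frame of jar between 0.105 and 0.168 m and horizontal distance between cap and jar below 0.025 m and angle between cap's own z axis and vertical below 0.2 rad and contact force between the fingers and cap above 1 N and contact force between cap and jar below 0.2 N and linear speed of each of cap, jar below 0.02 m/s); the arm keeps its last pose, push and grip.
It fails at once if the cap comes off while the jar is not in the recess (z of cap in the frame of jar above 0.098 m and (horizontal distance between jar and stand_seat above 0.012 m or z of jar in the frame of stand_seat above 0.012 m)).
It fails at once if the cap, still on the neck, is turned far past the point where the threads let go (more than about 115 degrees) (z of cap in the frame of jar below 0.094 m and x of cap_mark in the frame of jar below -0.012 m).
It fails at once if the jar is tipped over (angle between jar's own z axis and vertical above 0.7 rad).
It fails at once if a bystander is disturbed (moved more than 40 mm) (distance of any of lemon, lime, teaspoon, peeler from where it was at the start of the episode above 0.04 m).
It also fails if it takes over 48 s, if anything falls off the work surface, if the arm or the gripper's body presses on something with over 40 N, if the wrist force passes 120 N, or if a joint passes its speed limit or range.

### The arm

A 6-joint arm with a two-finger parallel gripper is mounted at the origin on a cart in front of the work surface, level with it; the furniture and walls round the work are solid. World frame = base frame: x ahead of the robot, y to its left, z up, the work surface at z = 0. Lengths are in m, angles in rad, forces in N, time in s.
With the tool pointing down it reaches from about 0.375 to 0.825 m from the base axis. Payload 5.5 kg.
Tool frame: the origin (TCP) lies at the very end of the fingers, on their centre line; the grasp point (between the pads) lies 19 mm behind it; z points along the fingers, y is the line along which they close (so a half turn about z gives the same grasp; the last joint's range is limited). The gripper opens to 85 mm and grips with 20 to 120 N. Pads are 22 mm wide; open, the fingers measure 114 mm over their backs; the gripper's body (76 mm by 85 mm) begins 54 mm behind the grasp point. The pads swing forward as they close: fully open they stand 13 mm farther back than shut.
Start: joints at [1.17, 0.314, -0.047, 1.21, 0, 1.571], TCP at [0.234, 0.552, 0.231] pointing down, gripper open.
Joint ranges: [-2.67, 2.67], [-0.69, 1.73], [-1.03, 1.25], [-2.08, 2.16], [-1.42, 1.45], [-3.14, 3.14]. Speed limits (rad/s): [2.39, 2.39, 3.01, 3.14, 3.14, 3.14].

### API

Orientations are given as [roll, pitch, yaw] about the fixed x, y, z axes, in that order (R = Rz(yaw) Ry(pitch) Rx(roll)).
In Python, from plant import arm gives the robot as it stands.
- The arm moves only by the tool play_rows, never from a script. Its argument "increments" is a list of rows, each an object with "claw": the finger opening in cm, from 0 to 8.54; "travel": the shift along the tool's x, y, z in parts of the range, where 1.0 means 50 cm, a list of three; "twist": the turn about the tool's z in parts of the range, where 1.0 means 90 degrees. In form: [{"claw": claw, "travel": [x, y, z], "twist": twist}, ...]. A call has 1 to 8 rows; each row is the pose to reach, as a shift and turn from the pose commanded when the call began, along the tool's axes at that moment; what a row does not reach only later rows make up. A row lasts 1/12 s, in which the tool goes at most 41.7 mm and 7.16 degrees, less where a joint would pass 70% of its speed; a pose out of reach is approached as far as the arm can. No shift or turn number may pass 1 either way. A call with a gripper value outside its range is refused whole. The fingers move at their own pace and stop on an object; "force" is the grip in N (left out, the last holds). Time passes only in rows, so rows that repeat a pose let the fingers close. It gives the time, the measured TCP pose, the force, the opening and the grip force at its end, in the units of the state.
- arm.get_obs(): the state, without advancing time (a new reading comes with each control period).
- arm.capture(name): name is "scene" or "top" or "wrist"; returns (picture, depth): 384x512x3 uint8, red, green, blue; 384x512 float32, m along the optical axis (not along the pixel's ray), 0 where there is no reading.
- arm.get_calibration(name): a dict with "K" (3x3 intrinsics, pixels), "rvec" (rotation vector, rad) and "tvec" (3), from world to camera coordinates, as OpenCV has them. Camera axes: x right, y down, z forward; pixel columns grow to the right and rows downward; lengths in m; the calibration is good to about 2 mm. The wrist camera is an equidistant fisheye: a pixel r from the principal point sees the ray r / f radians off the axis. A picture is of the moment at which its call begins: read the wrist's pose just before it. get_calibration takes no time and is no camera call; for the wrist camera it gives the pose at the moment of the call.
- arm.hand_in(): hands the job in; it is judged then, once.
The state is a dict: "time": time; "qpos": joint angles; "joint_velocities": joint speeds; "effort": joint torques, N m; "position": TCP position; "tcp_rot": TCP orientation; "wrist_force": force on the tool from outside, world axes, zero at the start; "moment": the same for the moment, N m; "gripper_width": finger opening in m; "grasp_force": force on a finger pad.
Only numpy, scipy, OpenCV 4.12 (cv2) and the standard library are available. Lean on these libraries where they do the work, as an engineer would, in place of code of your own. Each camera call takes 0.05 s, during which the arm holds its last target. There are 200 camera calls.

## Working session

There is one attempt and no reset: what is moved stays moved. The work goes in short steps, Python scripts to look and compute and a tool call to move; the robot and the scene stay as the last step left them, time stands still between calls to the robot, and variables do not carry over. Pictures are saved under pics/ and viewed, at most 10 in all, crops included, and the job is handed in when it is done.

Besides the shell and the picture viewer there is one more tool, called after "Request:" by a JSON object that holds its "api" and its "payload". play_rows: Moves the arm, as the interface text tells. Its arguments: {"type":"object","properties":{"increments":{"type":"array"},"force":{"type":"number"}},"required":["increments"]}

```bash
mkdir -p pics; ls
cat > h.py <<'E'
import numpy as np, cv2
from plant import arm
def world(name,pts,depth,cal=None):
    c=cal or arm.get_calibration(name);K=np.array(c["K"]);R=cv2.Rodrigues(np.array(c["rvec"],float))[0];t=np.array(c["tvec"],float).ravel()
    out=[]
    for u,v in pts:
        d=depth[int(v),int(u)];p=np.array([(u-K[0,2])/K[0,0]*d,(v-K[1,2])/K[1,1]*d,d]);out.append(R.T@(p-t))
    return np.array(out)
def onplane(name,u,v,z):
    c=arm.get_calibration(name);K=np.array(c["K"]);R=cv2.Rodrigues(np.array(c["rvec"],float))[0];t=np.array(c["tvec"],float).ravel()
    o=-R.T@t;r=R.T@np.array([(u-K[0,2])/K[0,0],(v-K[1,2])/K[1,1],1]);return o+r*(z-o[2])/r[2]
E
python3 - <<'E'
from h import *
for n in("scene","top"):
    p,d=arm.capture(n);np.savez(n,p=p,d=d)
    cv2.imwrite(f"pics/{n}.png",cv2.resize(p[:,:,::-1],(800,600),interpolation=cv2.INTER_CUBIC))
print({k:np.round(v,3) for k,v in arm.get_obs().items()})
E
```

```text
pics
{'time': np.float64(0.1), 'qpos': array([ 1.17 ,  0.314, -0.048,  1.21 ,  0.   ,  1.571]), 'joint_velocities': array([-0.   , -0.001,  0.002,  0.   ,  0.   , -0.001]), 'effort': array([ 1.0000e-03, -5.4077e+01,  3.4054e+01,  1.1000e-02,  0.0000e+00,
        0.0000e+00]), 'position': array([0.234, 0.552, 0.231]), 'tcp_rot': array([-3.14 , -0.   ,  2.741]), 'wrist_force': array([-0.035, -0.645, -0.273]), 'moment': array([ 0.033, -0.003,  0.002]), 'grasp_force': np.float64(0.0), 'gripper_width': np.float64(0.085)}
```

View pics/top.png

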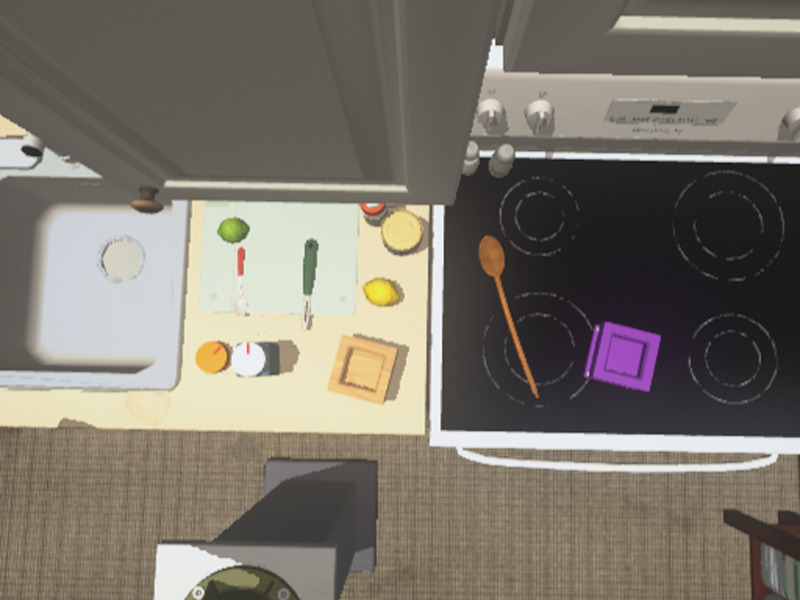

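View pics/scene.png

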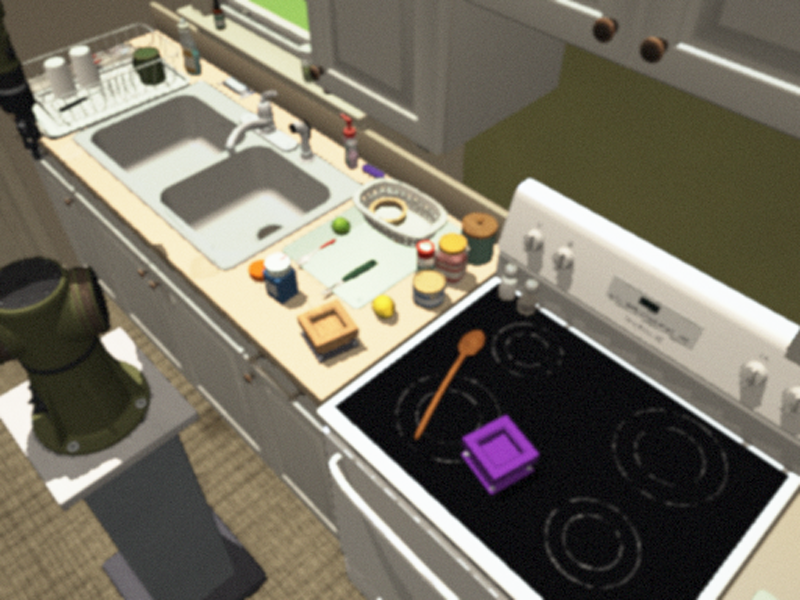

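The top picture (800x600) shows the jar with its white cap at (249,358), the red mark pointing up. The wooden stand is at (365,368), rotated by about 10°. An orange cap decoy is at (212,357) and the lemon at (380,292). Next I'll enlarge a crop.

Run:
```python
from h import *
f=np.load("top.npz");p,d=f["p"],f["d"]
c=p[205:265,120:265]
cv2.imwrite("pics/crop.png",cv2.resize(c[:,:,::-1],None,fx=5.5,fy=5.5,interpolation=cv2.INTER_CUBIC))
# heights map
c=arm.get_calibration("top");K=np.array(c["K"]);print(K)
for u,v in[(159.5,229),(233.5,236),(213,226),(135,228)]:print(u,v,world("top",[(u,v)],d).round(4))
```

```text
[[374.2354389    0.         267.37247135]
 [  0.         374.2354389  195.96310298]
 [  0.           0.           1.        ]]
159.5 229 [[ 0.4793 -0.0214  0.1064]]
233.5 236 [[ 0.4648 -0.2078  0.0433]]
213 226 [[ 4.919e-01 -1.443e-01 -1.000e-04]]
135 228 [[0.4813 0.0712 0.0227]]
```

View pics/crop.png

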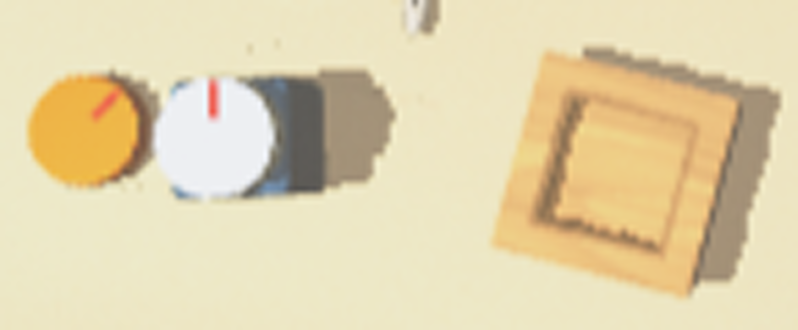

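The crop shows the cap centre at (213,137) and its red mark at (213,85-115). The stand's head corners are at about (548,50), (741,98), (690,298) and (492,243). I'll turn these into positions.

Run:
```python
from h import *
f=np.load("top.npz");p=f["p"].astype(int);d=f["d"]
s=lambda x,y:((x+.5)/5.5-.5+120,(y+.5)/5.5-.5+205)
P=np.array([onplane("top",*s(*q),.062)[:2] for q in[(548,50),(741,98),(690,298),(492,243)]])
print(P.round(4),P.mean(0).round(4))
for i in range(4):
    e=P[(i+1)%4]-P[i];print(np.linalg.norm(e).round(4),np.degrees(np.arctan2(e[1],e[0])).round(1))
w=(p.min(2)>190)&(p.max(2)-p.min(2)<25);m=np.zeros_like(w);m[210:250,140:176]=w[210:250,140:176]
red=(p[:,:,0]-p[:,:,1]>70);mr=np.zeros_like(red);mr[215:232,152:166]=red[215:232,152:166]
v,u=np.where(m|mr);c,r=cv2.minEnclosingCircle(np.stack([u,v],1).astype(np.float32))
print("cap px",c,r,onplane("top",u.mean(),v.mean(),.104).round(4),onplane("top",*c,.104).round(4))
v,u=np.where(mr);print("red",len(u),u.mean(),v.mean(),onplane("top",u.mean(),v.mean(),.104).round(4))
# lower base jar edges: back edge right side; head points from depth
v,u=np.where(np.ones_like(d,bool));sel=(u>130)&(u<265)&(v>200)&(v<265);W=world("top",np.stack([u,v],1)[sel],d)
h=W[(abs(W[:,2]-.062)<.006)&(W[:,1]<-.12)]
print("stand pts",len(h),cv2.minAreaRect(h[:,:2].astype(np.float32)))
h=W[(W[:,2]>.095)];print("cap pts",len(h),cv2.minEnclosingCircle(h[:,:2].astype(np.float32)),h[:,:2].mean(0))
h=W[(abs(W[:,2]-.08)<.006)&(W[:,1]<.05)];print(len(h),h.min(0),h.max(0))
```

```text
[[ 0.5244 -0.1689]
 [ 0.5028 -0.2648]
 [ 0.4048 -0.2423]
 [ 0.4294 -0.1447]] [ 0.4654 -0.2051]
0.0983 -102.7
0.1005 167.0
0.1006 75.8
0.0981 -14.3
cap px (158.5, 229.86363220214844) 11.413630485534668 [ 0.4773 -0.0175  0.104 ] [ 0.4771 -0.0182  0.104 ]
red 11 158.45454545454547 222.72727272727272 [ 0.4955 -0.0172  0.104 ]
stand pts 870 ((0.465989887714386, -0.20354747772216797), (0.10043126344680786, 0.10006876289844513), 76.36909484863281)
cap pts 432 ((0.4728691577911377, -0.14403235912322998), 0.15322446823120117) [ 0.47836642 -0.04030712]
84 [ 0.45009299 -0.04832018  0.07480191] [0.50939646 0.01142249 0.08580385]
```

```bash
cat >> h.py <<'E'
from scipy.spatial.transform import Rotation as Ro
def go(x,y,z,yaw=None):
    "shift in tool axes (cm) and twist (deg) from measured pose"
    o=arm.get_obs();R=Ro.from_euler("xyz",o["tcp_rot"])
    Y=np.degrees(o["tcp_rot"][2]);t=R.inv().apply(np.array([x,y,z])-o["position"])*100
    print("yaw",Y.round(2),"q6",np.degrees(o["qpos"][5]).round(1),"travel",t.round(2),"twist",None if yaw is None else round(-(yaw-Y),1))
E
python3 -c "
from h import *
go(.478,-.018,.2,45)"
```

```text
yaw 157.04 q6 90.0 travel [-44.71 -42.95   3.12] twist 112.0
```

Careful with the scale: shifts go in shares of 50 cm and turns go in shares of 90 degrees. That gives: -22 cm is -0.44, -21 cm is -0.42, 52 degrees is 0.5778.

Request:
{"api": "play_rows", "payload": {"increments": [{"claw":8.5,"travel":[-0.03,-0.03,0],"twist":0.0444},{"claw":8.5,"travel":[-0.08,-0.08,0],"twist":0.1111},{"claw":8.5,"travel":[-0.14,-0.134,0],"twist":0.1889},{"claw":8.5,"travel":[-0.2,-0.192,0],"twist":0.2667},{"claw":8.5,"travel":[-0.26,-0.25,0],"twist":0.3444},{"claw":8.5,"travel":[-0.32,-0.308,0],"twist":0.4222},{"claw":8.5,"travel":[-0.38,-0.364,0],"twist":0.5},{"claw":8.5,"travel":[-0.44,-0.42,0],"twist":0.5778}]}}

```text
time: 0.77
position: [0.3548, 0.2712, 0.2311]
tcp_rot: [-3.141, 0.0, 1.828]
wrist_force: [0.5, 0.2, -0.3]
gripper_width: 0.0848
grasp_force: 0.0
```

```bash
python3 -c "
from h import *
go(.478,-.018,.2,45)"
```

```text
yaw 104.72 q6 112.7 travel [-31.11   4.57   3.11] twist 59.7
```

Converted, -30 cm is -0.6, -27.5 cm is -0.55, 56 degrees is 0.6222.

Request:
{"api": "play_rows", "payload": {"increments": [{"claw":8.5,"travel":[-0.08,0.012,0.008],"twist":0.0778},{"claw":8.5,"travel":[-0.16,0.024,0.016],"twist":0.1556},{"claw":8.5,"travel":[-0.24,0.036,0.024],"twist":0.2333},{"claw":8.5,"travel":[-0.32,0.048,0.032],"twist":0.3111},{"claw":8.5,"travel":[-0.4,0.06,0.04],"twist":0.3889},{"claw":8.5,"travel":[-0.48,0.07,0.048],"twist":0.4667},{"claw":8.5,"travel":[-0.55,0.08,0.056],"twist":0.5444},{"claw":8.5,"travel":[-0.6,0.088,0.062],"twist":0.6222}]}}

```text
time: 1.43
position: [0.4754, -0.008, 0.1998]
tcp_rot: [3.141, 0.001, 0.848]
wrist_force: [0.8, -0.1, -0.5]
gripper_width: 0.0848
grasp_force: 0.0
```

Converted, 0.8 cm is 0.016, -0.6 cm is -0.012, 3.7 degrees is 0.0411.

Request:
{"api": "play_rows", "payload": {"increments": [{"claw":8.5,"travel":[-0.012,0.016,0],"twist":0.0411},{"claw":8.5,"travel":[-0.012,0.016,0],"twist":0.0411},{"claw":8.5,"travel":[-0.012,0.016,0],"twist":0.0411}]}}

```text
time: 1.68
position: [0.4767, -0.0151, 0.1999]
tcp_rot: [-3.14, 0.001, 0.791]
wrist_force: [-0.3, -0.6, -0.7]
gripper_width: 0.0851
grasp_force: 0.0
```

```bash
python3 -c "
from h import *
go(.478,-.018,.2,45)
c=arm.get_calibration('wrist');print(c)
p,d=arm.capture('wrist');np.savez('w',p=p,d=d,K=c['K'],rvec=c['rvec'],tvec=c['tvec']);cv2.imwrite('pics/w1.png',cv2.resize(p[:,:,::-1],(800,600),interpolation=cv2.INTER_CUBIC))"
```

```text
yaw 45.35 q6 132.8 travel [-0.11  0.29 -0.01] twist 0.3
{'K': array([[297.31863964,   0.        , 255.64714978],
       [  0.        , 297.31863964, 188.48089706],
       [  0.        ,   0.        ,   1.        ]]), 'rvec': array([-2.66964721,  1.09505434,  0.15101132]), 'tvec': array([-0.35032371,  0.28643935,  0.43611496])}
```

View pics/w1.png

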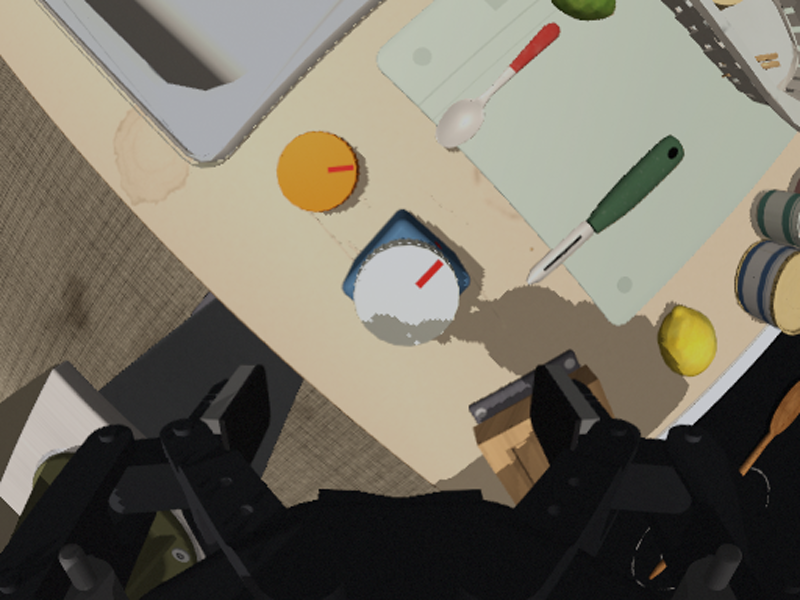

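The wrist view shows the cap top with its centre at (407,295). The red mark runs from (419,285) to (440,263). The jar's shoulder corners are at (403,211), (344,288) and (470,280), and nothing is in the fingers' way.

```bash
cat >> h.py <<'E'
def wplane(f,u,v,z):
    K=f["K"];R=cv2.Rodrigues(f["rvec"])[0];o=-R.T@f["tvec"].ravel()
    u=(u+.5)*.64-.5;v=(v+.5)*.64-.5
    a=np.array([u-K[0,2],v-K[1,2]]);r=np.linalg.norm(a);th=r/K[0,0];a=a/r*np.sin(th)
    w=R.T@np.array([a[0],a[1],np.cos(th)]);return (o+w*(z-o[2])/w[2])[:2]
E
python3 - <<'E'
from h import *
f=np.load("w.npz")
e=[wplane(f,u,v,.105) for u,v in[(354,295),(461,295),(407,348)]]
m=(e[0]+e[1])/2;print("cap",np.array(e).round(4),m.round(4),np.linalg.norm(e[0]-e[1]))
from scipy.optimize import least_squares
print(least_squares(lambda c:[np.linalg.norm(q-c)-.0285 for q in e],m).x.round(4))
a,b=[wplane(f,*q,.105) for q in[(419,285),(440,263)]];print("mark",a.round(4),b.round(4),np.degrees(np.arctan2(*(b-a)[::-1])))
c=[wplane(f,*q,.078) for q in[(403,211),(344,288),(470,280)]];print(np.array(c).round(4),(c[1]+c[2])/2)
for i,j in((0,1),(0,2)):print(np.linalg.norm(c[j]-c[i]),np.degrees(np.arctan2(*(c[j]-c[i])[::-1])))
s=[wplane(f,*q,.062) for q in[(475,432),(574,366)]];print(s)
E
```

```text
cap [[ 0.4616  0.0037]
 [ 0.5022 -0.0364]
 [ 0.4605 -0.0379]] [ 0.4819 -0.0164] 0.05710653866497794
[ 0.4806 -0.0177]
mark [ 0.49   -0.0167] [ 0.5061 -0.0159] 2.9381221614716724
[[ 0.5098  0.0152]
 [ 0.4531  0.0074]
 [ 0.5096 -0.0414]] [ 0.48136131 -0.0170057 ]
0.057183788579796356 -172.16100224233955
0.05663164613035708 -90.15526559599444
[array([ 0.43737426, -0.13196833]), array([ 0.52069885, -0.14361811])]
```

Converted, 11.7 cm is 0.234, 11.5 cm is 0.23.

Request:
{"api": "play_rows", "payload": {"increments": [{"claw":8.5,"travel":[0.001,0.008,0.04],"twist":0},{"claw":8.5,"travel":[0.001,0.008,0.1],"twist":0},{"claw":8.5,"travel":[0.001,0.008,0.16],"twist":0},{"claw":8.5,"travel":[0.001,0.008,0.21],"twist":0},{"claw":8.5,"travel":[0.001,0.008,0.23],"twist":0},{"claw":8.5,"travel":[0.001,0.008,0.234],"twist":0},{"claw":8.5,"travel":[0.001,0.008,0.234],"twist":0},{"claw":8.5,"travel":[0.001,0.008,0.234],"twist":0}]}}

```text
time: 2.4
position: [0.4814, -0.0169, 0.0847]
tcp_rot: [3.14, -0.001, 0.792]
wrist_force: [0.3, -0.1, -0.4]
gripper_width: 0.0849
grasp_force: 0.0
```

```bash
python3 -c "
from h import *
go(.480,-.0175,.083,45)
p,d=arm.capture('wrist');cv2.imwrite('pics/w2.png',cv2.resize(p[:,:,::-1],(800,600),interpolation=cv2.INTER_CUBIC))"
```

```text
yaw 45.4 q6 132.6 travel [-0.14 -0.06  0.17] twist 0.4
```

View pics/w2.png

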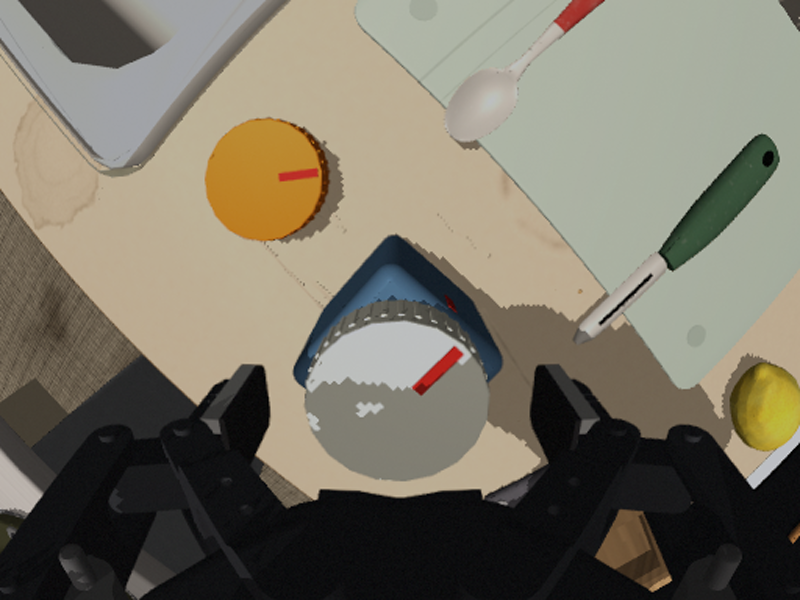

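The cap's top is centred at (398,400) between the finger pads at about x=255 and x=545, so I'll close on it.

Converted, -0.1 cm is -0.002.

Request:
{"api": "play_rows", "payload": {"force": 70, "increments": [{"claw":6.5,"travel":[-0.002,0,0.002],"twist":0},{"claw":5,"travel":[-0.002,0,0.002],"twist":0},{"claw":5,"travel":[-0.002,0,0.002],"twist":0},{"claw":5,"travel":[-0.002,0,0.002],"twist":0},{"claw":5,"travel":[-0.002,0,0.002],"twist":0},{"claw":5,"travel":[-0.002,0,0.002],"twist":0},{"claw":5,"travel":[-0.002,0,0.002],"twist":0},{"claw":5,"travel":[-0.002,0,0.002],"twist":0}]}}

```text
time: 3.12
position: [0.4802, -0.0177, 0.0836]
tcp_rot: [3.141, -0.002, 0.791]
wrist_force: [-2.6, 1.1, 8.0]
gripper_width: 0.0553
grasp_force: 71.9
```

Converted, -10 cm is -0.2, -9.5 cm is -0.19.

Request:
{"api": "play_rows", "payload": {"increments": [{"claw":5,"travel":[0,0,-0.01],"twist":0},{"claw":5,"travel":[0,0,-0.03],"twist":0},{"claw":5,"travel":[0,0,-0.06],"twist":0},{"claw":5,"travel":[0,0,-0.1],"twist":0},{"claw":5,"travel":[0,0,-0.14],"twist":0},{"claw":5,"travel":[0,0,-0.17],"twist":0},{"claw":5,"travel":[0,0,-0.19],"twist":0},{"claw":5,"travel":[0,0,-0.2],"twist":0}]}}

```text
time: 3.78
position: [0.4802, -0.0181, 0.1839]
tcp_rot: [3.14, -0.001, 0.791]
wrist_force: [0.4, 0.2, -4.9]
gripper_width: 0.0548
grasp_force: 75.0
```

Run:
```python
from h import *
o=arm.get_obs();print(o["wrist_force"].round(1),o["moment"].round(2),o["position"].round(4))
p,d=arm.capture("top");np.savez("top2",p=p,d=d)
p2,d2=arm.capture("scene")
a=cv2.resize(p[190:270,110:290],(800,356),interpolation=cv2.INTER_CUBIC);b=cv2.resize(p2[140:230,140:310],(460,244),interpolation=cv2.INTER_CUBIC)
c=np.zeros((600,800,3),np.uint8);c[:356]=a;c[356:,:460]=b
cv2.imwrite("pics/t2.png",c[:,:,::-1])
go(.4665,-.2045,.185,30.7)
```

```text
[ 0.4  0.2 -4.9] [-0.04 -0.08  0.02] [ 0.4802 -0.0181  0.1839]
yaw 45.33 q6 132.5 travel [-14.21  12.15  -0.21] twist 14.6
```

View pics/t2.png

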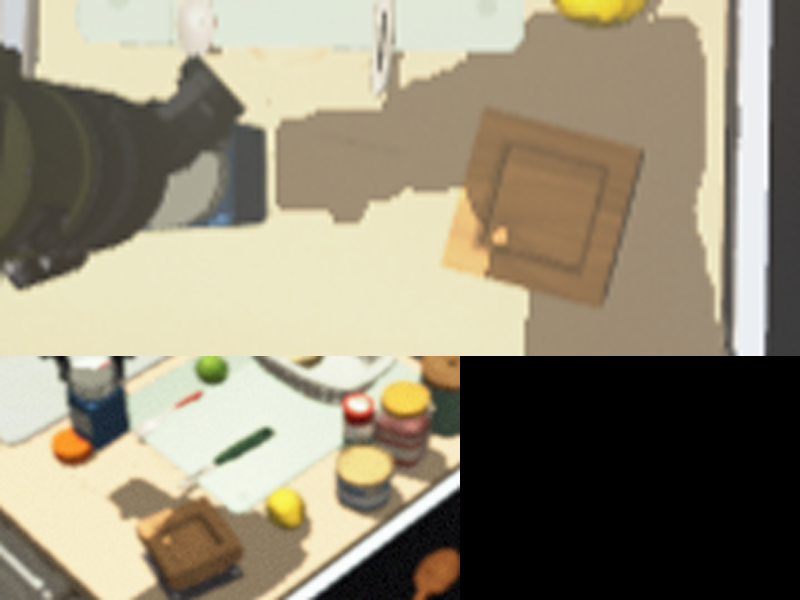

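Converted, -13.8 cm is -0.276, -12.8 cm is -0.256, 14.6 degrees is 0.1622.

Request:
{"api": "play_rows", "payload": {"increments": [{"claw":5,"travel":[-0.014,0.012,0],"twist":0.0111},{"claw":5,"travel":[-0.044,0.038,0],"twist":0.0333},{"claw":5,"travel":[-0.088,0.076,0],"twist":0.0556},{"claw":5,"travel":[-0.132,0.114,0],"twist":0.0833},{"claw":5,"travel":[-0.176,0.15,0],"twist":0.1111},{"claw":5,"travel":[-0.22,0.188,0],"twist":0.1333},{"claw":5,"travel":[-0.256,0.22,0],"twist":0.1556},{"claw":5,"travel":[-0.276,0.236,0],"twist":0.1622}]}}

```text
time: 4.55
position: [0.4652, -0.202, 0.181]
tcp_rot: [-3.141, 0.002, 0.532]
wrist_force: [-0.2, -0.1, -4.4]
gripper_width: 0.0548
grasp_force: 75.2
```

Converted, 0.4 cm is 0.008, -0.3 cm is -0.006.

Request:
{"api": "play_rows", "payload": {"increments": [{"claw":5,"travel":[-0.006,0.008,0],"twist":0},{"claw":5,"travel":[-0.006,0.008,0],"twist":0},{"claw":5,"travel":[-0.006,0.008,0],"twist":0}]}}

```text
time: 4.8
position: [0.4656, -0.2033, 0.1817]
tcp_rot: [-3.14, 0.0, 0.537]
wrist_force: [-0.2, 0.1, -5.3]
gripper_width: 0.055
grasp_force: 75.2
```

Run:
```python
from h import *
go(.4665,-.2045,.185,30.7)
c=arm.get_calibration('wrist');p,d=arm.capture("wrist");np.savez('w3',p=p,d=d,**{k:c[k] for k in("K","rvec","tvec")})
p2,d2=arm.capture("top")
cv2.imwrite("pics/w3.png",np.vstack([cv2.resize(p2[190:250,200:280],(400,300),interpolation=cv2.INTER_CUBIC),cv2.resize(p[150:360,110:400],(400,290),interpolation=cv2.INTER_CUBIC)])[:,:,::-1])
```

```text
yaw 30.75 q6 125.6 travel [ 0.02  0.15 -0.33] twist 0.0
```

View pics/w3.png

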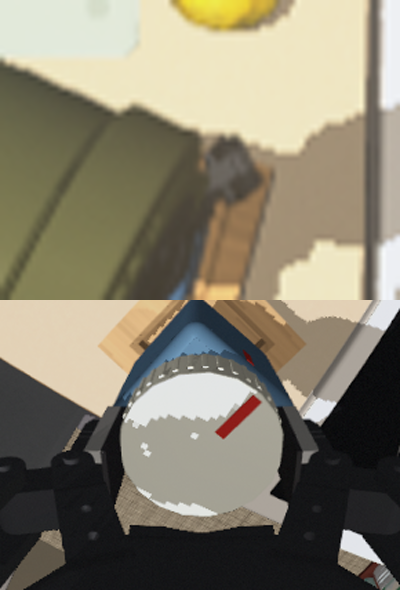

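The jar's edges look parallel to the recess, so I'll lower it, watching the force.

Converted, 4 cm is 0.08, 3.8 cm is 0.076.

Request:
{"api": "play_rows", "payload": {"increments": [{"claw":5,"travel":[0,0.003,0.01],"twist":0},{"claw":5,"travel":[0,0.003,0.026],"twist":0},{"claw":5,"travel":[0,0.003,0.044],"twist":0},{"claw":5,"travel":[0,0.003,0.06],"twist":0},{"claw":5,"travel":[0,0.003,0.07],"twist":0},{"claw":5,"travel":[0,0.003,0.076],"twist":0},{"claw":5,"travel":[0,0.003,0.08],"twist":0},{"claw":5,"travel":[0,0.003,0.08],"twist":0}]}}

```text
time: 5.57
position: [0.4665, -0.2049, 0.1418]
tcp_rot: [-3.14, 0.0, 0.536]
wrist_force: [-0.8, 1.7, -4.9]
gripper_width: 0.0549
grasp_force: 75.2
```

Request:
{"api": "play_rows", "payload": {"increments": [{"claw":5,"travel":[0,0,0.004],"twist":0},{"claw":5,"travel":[0,0,0.008],"twist":0},{"claw":5,"travel":[0,0,0.012],"twist":0},{"claw":5,"travel":[0,0,0.012],"twist":0}]}}

```text
time: 5.9
position: [0.4668, -0.2051, 0.1361]
tcp_rot: [-3.141, -0.0, 0.537]
wrist_force: [-0.2, 2.8, -3.7]
gripper_width: 0.0552
grasp_force: 75.4
```

Converted, 0.8 cm is 0.016, 0.7 cm is 0.014.

Request:
{"api": "play_rows", "payload": {"increments": [{"claw":5,"travel":[0.0008,-0.0014,0.002],"twist":0},{"claw":5,"travel":[0.0008,-0.0014,0.006],"twist":0},{"claw":5,"travel":[0.0008,-0.0014,0.01],"twist":0},{"claw":5,"travel":[0.0008,-0.0014,0.014],"twist":0},{"claw":5,"travel":[0.0008,-0.0014,0.016],"twist":0},{"claw":5,"travel":[0.0008,-0.0014,0.016],"twist":0}]}}

```text
time: 6.4
position: [0.4666, -0.2046, 0.1279]
tcp_rot: [-3.141, 0.0, 0.536]
wrist_force: [-0.3, 1.0, -4.8]
gripper_width: 0.0548
grasp_force: 75.2
```

Converted, 0.35 cm is 0.007, 0.3 cm is 0.006.

Request:
{"api": "play_rows", "payload": {"increments": [{"claw":5,"travel":[0.0004,-0.0006,0.002],"twist":0},{"claw":5,"travel":[0.0004,-0.0006,0.004],"twist":0},{"claw":5,"travel":[0.0004,-0.0006,0.006],"twist":0},{"claw":5,"travel":[0.0004,-0.0006,0.007],"twist":0},{"claw":5,"travel":[0.0004,-0.0006,0.007],"twist":0},{"claw":5,"travel":[0.0004,-0.0006,0.007],"twist":0}]}}

```text
time: 6.9
position: [0.4671, -0.2042, 0.1258]
tcp_rot: [3.141, -0.001, 0.537]
wrist_force: [-1.7, 3.2, 5.4]
gripper_width: 0.0552
grasp_force: 76.3
```

Seated at z 0.1258 (0.1256 expected), with an upward contact force. Next I'll unscrew.

Converted, -0.1 cm is -0.002, -0.08 cm is -0.0016, -39 degrees is -0.4333.

Request:
{"api": "play_rows", "payload": {"increments": [{"claw":5,"travel":[0.0004,-0.0008,0],"twist":-0.0444},{"claw":5,"travel":[0.0004,-0.0008,0],"twist":-0.1},{"claw":5,"travel":[0.0004,-0.0008,0],"twist":-0.1556},{"claw":5,"travel":[0.0004,-0.0008,-0.0004],"twist":-0.2111},{"claw":5,"travel":[0.0004,-0.0008,-0.0008],"twist":-0.2667},{"claw":5,"travel":[0.0004,-0.0008,-0.0012],"twist":-0.3222},{"claw":5,"travel":[0.0004,-0.0008,-0.0016],"twist":-0.3778},{"claw":5,"travel":[0.0004,-0.0008,-0.002],"twist":-0.4333}]}}

```text
time: 7.57
position: [0.4678, -0.2039, 0.1271]
tcp_rot: [3.139, -0.0, 1.221]
wrist_force: [-0.7, 3.3, 6.0]
gripper_width: 0.0548
grasp_force: 76.1
```

Run:
```python
from h import *
o=arm.get_obs();print(o["moment"].round(2),o["wrist_force"].round(1));go(.4671,-.2042,.1268,105.8)
p,d=arm.capture("wrist");cv2.imwrite("pics/w4.png",cv2.resize(p[100:360,110:400,::-1],None,fx=2.2,fy=2.2,interpolation=cv2.INTER_CUBIC))
```

```text
[ 0.75  0.22 -0.16] [-0.7  3.3  6. ]
yaw 69.98 q6 86.4 travel [-0.05 -0.05  0.03] twist -35.8
```

View pics/w4.png

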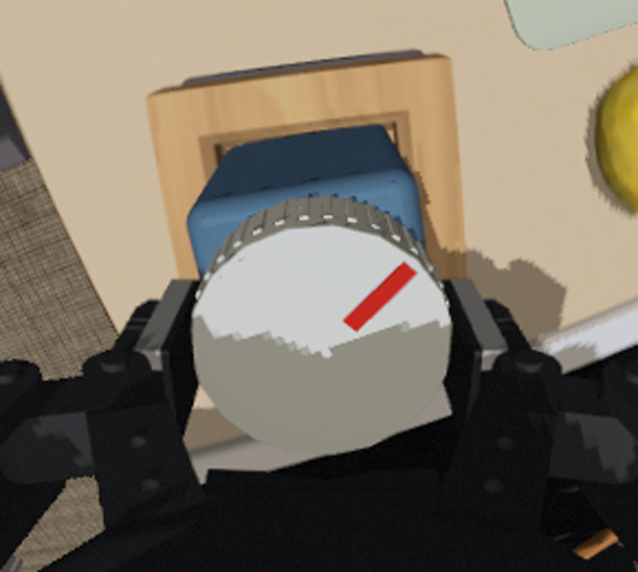

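The jar is held by the recess and the red mark has turned with the gripper, so there's no slip. I'll carry on to about 75°.

Converted, -0.1 cm is -0.002, -0.08 cm is -0.0016, -35 degrees is -0.3889.

Request:
{"api": "play_rows", "payload": {"increments": [{"claw":5,"travel":[0,0,-0.0004],"twist":-0.0556},{"claw":5,"travel":[0,0,-0.0008],"twist":-0.1111},{"claw":5,"travel":[0,0,-0.0012],"twist":-0.1667},{"claw":5,"travel":[0,0,-0.0016],"twist":-0.2222},{"claw":5,"travel":[0,0,-0.002],"twist":-0.2778},{"claw":5,"travel":[0,0,-0.002],"twist":-0.3333},{"claw":5,"travel":[0,0,-0.002],"twist":-0.3778},{"claw":5,"travel":[0,0,-0.002],"twist":-0.3889}]}}

```text
time: 8.28
position: [0.4677, -0.2039, 0.1278]
tcp_rot: [3.14, 0.001, 1.83]
wrist_force: [-0.3, 3.6, 4.3]
gripper_width: 0.0546
grasp_force: 76.0
```

Converted, -0.3 cm is -0.006, -0.2 cm is -0.004.

Request:
{"api": "play_rows", "payload": {"increments": [{"claw":5,"travel":[0,0,-0.001],"twist":0},{"claw":5,"travel":[0,0,-0.002],"twist":0},{"claw":5,"travel":[0,0,-0.004],"twist":0},{"claw":5,"travel":[0,0,-0.006],"twist":0}]}}

```text
time: 8.62
position: [0.4664, -0.204, 0.1296]
tcp_rot: [-3.141, 0.0, 1.827]
wrist_force: [-0.2, 0.7, -0.3]
gripper_width: 0.055
grasp_force: 75.6
```

Converted, -1.4 cm is -0.028, -1 cm is -0.02.

Request:
{"api": "play_rows", "payload": {"increments": [{"claw":5,"travel":[0,0,-0.006],"twist":0},{"claw":5,"travel":[0,0,-0.012],"twist":0},{"claw":5,"travel":[0,0,-0.02],"twist":0},{"claw":5,"travel":[0,0,-0.028],"twist":0}]}}

```text
time: 8.95
position: [0.4667, -0.204, 0.1442]
tcp_rot: [-3.141, 0.0, 1.828]
wrist_force: [-0.3, -0.3, -0.4]
gripper_width: 0.0548
grasp_force: 75.6
```

Request:
{"api": "play_rows", "payload": {"increments": [{"claw":5,"travel":[0,0,-0.008],"twist":0},{"claw":5,"travel":[0,0,-0.02],"twist":0},{"claw":5,"travel":[0,0,-0.036],"twist":0},{"claw":5,"travel":[0,0,-0.05],"twist":0},{"claw":5,"travel":[0,0,-0.058],"twist":0},{"claw":5,"travel":[0,0,-0.06],"twist":0},{"claw":5,"travel":[0,0,-0.06],"twist":0},{"claw":5,"travel":[0,0,-0.06],"twist":0}]}}

```text
time: 9.62
position: [0.4667, -0.2037, 0.1737]
tcp_rot: [-3.141, -0.0, 1.828]
wrist_force: [-0.9, 1.0, 0.1]
gripper_width: 0.0552
grasp_force: 75.6
```

Run:
```python
from h import *
p,d=arm.capture("wrist");p2,_=arm.capture("scene")
o=arm.get_obs();print(o["position"],o["wrist_force"].round(1),o["joint_velocities"].round(3))
a=cv2.resize(p,(533,400));b=cv2.resize(p2[160:240,170:250],(267,267),interpolation=cv2.INTER_CUBIC)
c=np.zeros((400,800,3),np.uint8);c[:,:533]=a;c[:267,533:]=b;cv2.imwrite("pics/w5.png",c[:,:,::-1])
```

```text
[ 0.46647846 -0.20364509  0.17339607] [-0.2 -0.1 -0.7] [ 0.001  0.002 -0.002  0.001 -0.002  0.002]
```

View pics/w5.png

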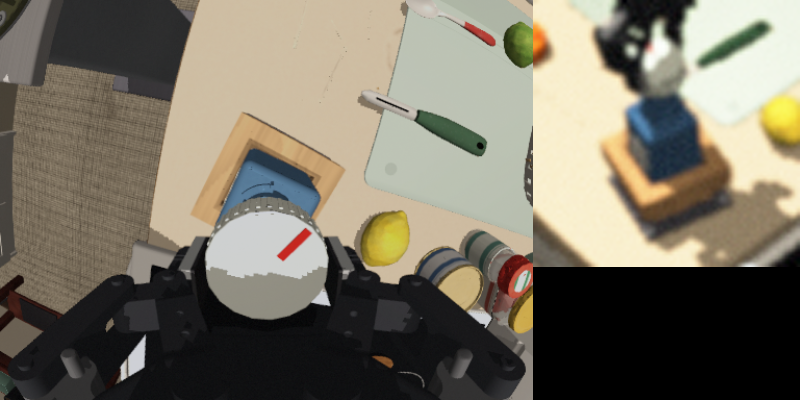

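The jar stands in the recess, the cap is held level above its open mouth, and the bystanders are where they were. I'll hand it in.

```bash
python3 -c "
from plant import arm
print(arm.hand_in())"
```

```text
the job is handed in; nothing more can be done
None
```

I handed the job in at about 9.7 s: the jar is seated in the wooden stand, and its white cap is unscrewed by about 74° and held level about 3 cm above the open mouth; the hand-in did not report a verdict.

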